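# Work the relay out of its test socket

## Robot

A 6-joint arm with a two-finger parallel gripper is mounted at the origin on the work surface. World frame = base frame: x ahead of the robot, y to its left, z up, the work surface at z = 0. Lengths are in m, angles in rad, forces in N, time in s.
With the tool pointing down it reaches from about 0.275 to 0.875 m from the base axis. Payload 12.5 kg.
Tool frame: the origin (TCP) lies between the finger pads; the fingertips stand 8 mm ahead of it and the grasp point (between the pads) lies 11 mm behind it; x points along the fingers, y is the direction in which the jaws open and shut, and the axes are right-handed (so a half turn about x gives the same grasp; the last joint's range is limited). The gripper opens to 85 mm and grips with 20 to 120 N. Pads are 22 mm wide; open, the fingers measure 114 mm over their backs; the gripper's body (76 mm by 85 mm) begins 54 mm behind the grasp point. The pads swing forward as they close: fully open they stand 13 mm farther back than shut.
Start: joints at [-1.365, 0.351, 1.652, -0, 1.139, -0.085], TCP at [0.158, -0.527, 0.239] pointing down, gripper open.
Joint ranges: [-2.75, 2.75], [-0.79, 2.1], [0.01, 2.65], [-1.57, 4.71], [0.07, 3.14], [-2.87, 2.87]. Speed limits (rad/s): [2.22, 2.22, 2.79, 3.14, 3.14, 3.14].

## Interface

Orientations are given as a 3x3 rotation matrix whose columns are the frame's x, y, z axes.
In Python, from plant import env, cams, workorder gives the robot as it stands.
- The arm moves only by the tool send_rows, never from a script. Its argument "rows" is one flat list of numbers, 7 for each row, row after row: the turn, a rotation vector about the tool's x, y, z scaled (see below), then the shift along the tool's x, y, z scaled (see below), then the closure, from 0 (fully open) to 1 (shut). A call has 1 to 10 rows; each row shifts and turns the commanded pose from where the row before left it, along the tool's axes as they then stand; what a row does not reach is not made up. The controller multiplies each number of a shift by 0.1 m and each number of a turn by 6 degrees. A row lasts 1/10 s, in which the tool goes at most 50 mm and 8.59 degrees, less where a joint would pass 70% of its speed; a pose out of reach is approached as far as the arm can. A call with a number of a shift or a turn outside -1 to 1 is refused whole. A call with a gripper value outside its range is refused whole. The fingers move at their own pace and stop on an object; "squeeze" is the grip in N (left out, the last holds). Time passes only in rows, so rows that do not move let the fingers close. It gives the time, the measured TCP pose, the force and the opening at its end, in the units of the state.
- env.get_state(): the state, without advancing time (a new reading comes with each control period).
- cams.grab_frame(name): name is "scene" or "top"; returns a dict with "frame" (420x560x3 uint8, red, green, blue), "range_z" (420x560 float32, m along the optical axis (not along the pixel's ray), 0 where there is no reading), "fx", "fy", "cx", "cy" (pixels), "k1" (the pictures are not rectified: a ray, as slopes to the right and down, at radius r is drawn at 1 + k1 r^2 times it, then the intrinsics apply), "world_to_cam" (4x4, takes a point from world to camera coordinates). Camera axes: x right, y up, looking along -z (the intrinsics and any distortion apply to the point x, -y, -z); pixel columns grow to the right and rows downward; lengths in m; the calibration is good to about 2 mm. A picture is of the moment at which its call begins.
- workorder.job_done(): hands the job in, once; it reports no verdict.
The state is a dict: "time": time; "joint_positions": joint angles; "dq": joint speeds; "effort": joint torques, N m; "eef_pos": TCP position; "orientation": TCP orientation; "wrist_force": force on the tool from outside, world axes, zero at the start; "torque": the same for the moment, N m; "grip_width": finger opening in m.
Only numpy, scipy, OpenCV 4.12 (cv2) and the standard library are available. Lean on these libraries where they do the work, as an engineer would, in place of code of your own. Each camera call takes 0.05 s, during which the arm holds its last target.

## Task

The relay on the blue test set has passed its test: first turn the test set's knob all the way down, anticlockwise to its end stop. Then take the relay out of its tight socket by rocking it side to side in small tilts, about five to ten degrees; a straight pull would lift the whole test set, which must stay standing where it is on the bench. Finish while holding the relay in the gripper, roughly upright and just clear of its socket (blade tips about a centimetre or two above it), and do not disturb the other things on the bench.

Things in the scene. Friction and masses are not known exactly. Their poses are not given: they have to be found in the camera images.
- test_set: blue relay test set with aluminium top panel, 150 x 280 x 50 mm, loose, about 1.8 kg, on four feet. Origin: centre of its underside, at bench height; x along its short side, y along its long side, z up. Panel 50 mm above the bench. Socket centred at (0, -50) mm, knob at (0, +95) mm. Lamps and posts on the panel up to 15 mm high
- socket (a point): centre of the black socket's mouth, 74 mm above the bench, 24 mm above the panel; axes as the test set's. Socket 41 x 40 mm (x, y); 14 mm high screw-terminal steps reach to 39 mm either way along x, free panel along y. Two rows of slots along x at y = +-11 mm, 10.5 mm or more deep, with sprung contacts that clamp the blades sideways with friction 10 to 15 N a row
- relay: clear-covered relay with copper coil in the socket, 90 g. Origin: centre of the underside of its plinth, on the socket's mouth when plugged in; axes then as the test set's. Plinth 28 x 26 x 5 mm, above it the cover 28 x 36 x 45 mm (x, y, z), top at +50. Two rows of brass blades at y = +-11 mm reach to -10.5 mm. A straight pull takes 20 to 30 N, more than lifts an end of the test set
- cover_mid (a point): middle of the relay's cover, 27.5 mm above the relay's origin: the place to grip, across the 36 mm (y) faces. Rock by leaning it in its y direction (about its x axis), each time about the row on the side leaned to, which slides the other row up: 0.1 rad lifts that row 2.2 mm. Fully home it can lean about 0.15 rad; over 0.26 rad would bend the blades
- blade_tips (a point): centre between the blade tips, 10.5 mm below the relay's origin. A row comes free of its clamp once risen about 8.5 mm; until then the relay sticks at whatever height and tilt it is left
- knob (a joint): angle of the test set's black knob, rad: 0 at its anticlockwise end stop (off), grows as it is turned clockwise seen from above, up to 4.7. Turns with about 0.05 N m of friction and stays where it is left
- knob_grip (a point): on the knob's axis, 37 mm above the panel, 7 mm below the top of the knob's bar grip, with the test set's axes turned by the knob. The bar is 40 mm long, 14 mm thick and 32 mm high on a disc of 42 mm diameter whose top is 14 mm above the panel. At joint value 0 the bar lies along the test set's x; at value q it is turned clockwise from there by q
- spare_relay: another relay of the same kind lying loose on its side on the bench (origin: under its plinth, as above); leave it alone
- solder_reel: reel of silvery solder with black flanges, 54 mm diameter, 45 mm high, standing behind the test set (origin: centre of underside); leave it alone
- flux_jar: small amber jar with white cap, 42 mm diameter, 56 mm high, standing beside the socket end of the test set (origin: centre of underside); leave it alone
- parts_dish: white plastic dish, 68 mm across, 22 mm high, standing beside the knob end of the test set (origin: centre of underside); leave it alone
- screwdriver: red screwdriver, 170 mm, lying on the bench; leave it alone
- marker: black marker pen, about 130 mm long, 14 mm thick, lying on the bench; leave it alone
Not all that is in view belongs to the job. What is shaped like the relay but purple or red is not meant.

How it is judged:
On the way, in this order (a step that is already met when the one before it is completed fails the run):
1. the knob is turned down to its anticlockwise end stop (within 0.08 rad) (value of joint knob below 0.08 rad), for 0.2 s.
2. the relay is leaned to a side (2 degrees or more) with its blades still in the socket (angle between relay's own z axis and vertical above 0.035 rad and z of blade_tips in the frame of socket below -0.003 m and angle between test_set's own z axis and vertical below 0.03 rad), for 0.02 s.
3. the relay's blades are clear of the socket (z of blade_tips in the frame of socket above 0.003 m), for 0.1 s.
At the end, for the whole second after the job is handed in: Knob within 0.08 rad of its stop; relay held still by the gripper alone, within 0.25 rad of upright, blade tips 4 to 45 mm above the socket mouth and within 30 mm sideways of it, not touching the test set; test set flat on the bench within 30 mm of its start (value of joint knob below 0.08 rad and z of blade_tips in the frame of socket between 0.004 and 0.045 m and horizontal distance between blade_tips and socket below 0.03 m and angle between relay's own z axis and vertical below 0.25 rad and contact force between the fingers and relay above 1 N and contact force between relay and test_set below 0.05 N and linear speed of relay below 0.03 m/s and angle between test_set's own z axis and vertical below 0.02 rad and height (world z) of test_set below 0.003 m and distance of test_set from where it was at the start of the episode below 0.03 m); the arm keeps its last pose, push and grip.
It fails at once if the relay is shifted in its socket (3 mm or more) before the knob is down (value of joint knob above 0.15 rad and z of blade_tips in the frame of socket above -0.0075 m).
It fails at once if the test set is lifted off the bench or tipped up (6 mm at its socket) (height (world z) of socket above 0.08 m or height (world z) of test_set above 0.006 m or angle between test_set's own z axis and vertical above 0.06 rad).
It fails at once if the test set is dragged more than 30 mm (distance of test_set from where it was at the start of the episode above 0.03 m).
It fails at once if the relay is levered over by more than 0.26 rad (15 degrees) (angle between relay's own z axis and vertical above 0.26 rad).
It fails at once if another thing on the bench is moved by more than 30 mm (distance of any of spare_relay, solder_reel, flux_jar, parts_dish, screwdriver, marker from where it was at the start of the episode above 0.03 m).
It also fails if it takes over 58 s, if anything falls off the work surface, if the arm or the gripper's body presses on something with over 40 N, if the wrist force passes 120 N, or if a joint passes its speed limit or range.

## Working session

There is one attempt and no reset: what is moved stays moved. The work goes in short steps, Python scripts to look and compute and a tool call to move; the robot and the scene stay as the last step left them, time stands still between calls to the robot, and variables do not carry over. Pictures are saved under pics/ and viewed, and the job is handed in when it is done.

Besides the shell and the picture viewer there is one more tool, called as name(argument=value, ...), one argument or row to a line, values as JSON. send_rows: Moves the arm, as the interface text tells. Shifts and turns lie within -1 to 1; 1 stands for 0.1 m of shift or 6 degrees of turn. Its arguments: {"type":"object","properties":{"rows":{"type":"array","items":{"type":"number","minimum":-1,"maximum":1}},"squeeze":{"type":"number"}},"required":["rows"]}

```bash
ls; mkdir -p pics
cat > h.py <<'E'
import numpy as np,cv2
from plant import env,cams,workorder
def grab(n,fn=None):
    d=cams.grab_frame(n)
    if fn: cv2.imwrite('pics/'+fn,cv2.cvtColor(d['frame'],cv2.COLOR_RGB2BGR))
    return d
def cloud(d):
    H,W=d['range_z'].shape
    u,v=np.meshgrid(np.arange(W),np.arange(H))
    K=np.array([[d['fx'],0,d['cx']],[0,d['fy'],d['cy']],[0,0,1]])
    a=(u-d['cx'])/d['fx'];b=(v-d['cy'])/d['fy']
    x,y=a.copy(),b.copy()
    for _ in range(10):
        s=1+d['k1']*(x*x+y*y);x=a/s;y=b/s
    z=d['range_z']
    P=np.stack([x*z,-y*z,-z],-1)
    T=np.linalg.inv(d['world_to_cam'])
    return P@T[:3,:3].T+T[:3,3]
E
python3 - <<'E'
from h import *
for n in ['scene','top']:
    d=grab(n,n+'0.png');np.savez(n+'0.npz',P=cloud(d),f=d['frame'],z=d['range_z'])
    print(n,d['fx'],d['k1'],np.linalg.inv(d['world_to_cam'])[:3].round(3))
print(env.get_state())
E
```

```text
pics
scene 442.19317519079146 0.006796069711088385 [[-0.449 -0.55   0.705  1.332]
 [ 0.894 -0.271  0.358  0.438]
 [-0.006  0.79   0.613  0.819]]
top 473.7866008559134 -0.09152120128951739 [[ 2.900e-02  9.900e-01 -1.380e-01  2.770e-01]
 [-1.000e+00  2.900e-02  1.000e-03  1.100e-02]
 [ 5.000e-03  1.380e-01  9.900e-01  1.532e+00]]
{'time': 0.1, 'joint_positions': array([-1.36459938e+00,  3.51171998e-01,  1.65237409e+00,  1.75028686e-05,
        1.13910328e+00, -8.45996965e-02]), 'dq': array([ 0.00069353, -0.00273133, -0.00124326, -0.00115756,  0.00025296,
        0.0004112 ]), 'effort': array([ 3.76525322e-04, -5.06832504e+01, -2.91876608e+01, -1.16319438e-04,
        2.70061209e-03,  1.66607315e-07]), 'eef_pos': array([ 0.15766113, -0.52660854,  0.23881261]), 'orientation': array([[-2.00790033e-04,  2.86708385e-01, -9.58017882e-01],
       [ 1.03758375e-03, -9.58017326e-01, -2.86708436e-01],
       [-9.99999442e-01, -1.05159198e-03, -1.05123630e-04]]), 'wrist_force': array([-0.398881  ,  0.62486105, -0.42528684]), 'torque': array([-3.52898444e-03, -9.75265152e-05, -1.70189079e-02]), 'grip_width': 0.08565739176967059}
```

View pics/scene0.png

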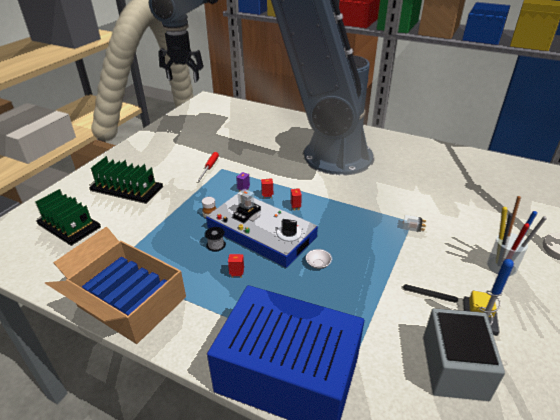

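View pics/top0.png

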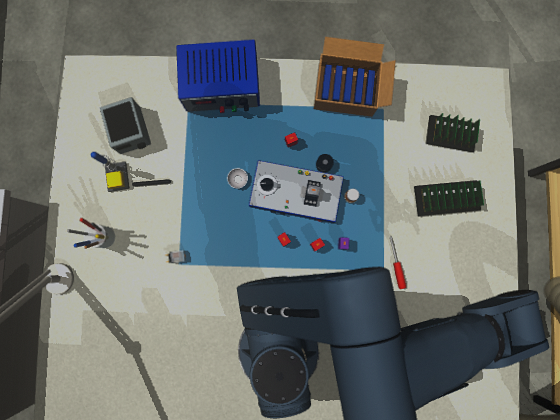

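The test set is in both views. In the top view the knob is near (267,185) and the relay near (313,192). I'll zoom in and measure.

Run:
```python
from h import *
t=np.load('top0.npz');s=np.load('scene0.npz')
a=cv2.resize(t['f'][140:240,220:370],None,fx=5,fy=5,interpolation=cv2.INTER_CUBIC)
cv2.imwrite('pics/topz.png',a[:,:,::-1])
b=cv2.resize(s['f'][165:275,190:340],None,fx=5,fy=5,interpolation=cv2.INTER_CUBIC)
cv2.imwrite('pics/scz.png',b[:,:,::-1])
for n,q in(('top',t),('scene',s)):
    P=q['P'];z=P[...,2]
    m=(abs(z-0.05)<.006)&(P[...,0]>.35)&(P[...,0]<.7)&(abs(P[...,1])<.3)&(q['z']>0)
    # largest comp
    k,l,st,c=cv2.connectedComponentsWithStats(m.astype(np.uint8))
    i=1+np.argmax(st[1:,4]);p=P[l==i]
    r=cv2.minAreaRect(p[:,:2].astype(np.float32)*1000)
    print(n,st[i],np.median(p[:,2]),r,cv2.boxPoints(r))
    bench=(abs(z)<.01);print('bench z',np.median(z[bench]))
    for zl,zh in((.075,.096),(.06,.075),(.1,.135)):
        m=(z>zl)&(z<zh)&(P[...,0]>.35)&(P[...,0]<.7)&(abs(P[...,1])<.3)
        k,l,st,c=cv2.connectedComponentsWithStats(m.astype(np.uint8))
        for i in range(1,k):
            if st[i,4]>8:
                p=P[l==i]; print(zl,c[i].round(),st[i,4],p.mean(0).round(4),cv2.minAreaRect(p[:,:2].astype(np.float32)*1000))
```

```text
top [ 249  160   95   62 3216] 0.05073526646588422 ((504.88616943359375, -41.02839660644531), (280.2565002441406, 150.73370361328125), 80.81240844726562) [[ 408.1123   -167.32529 ]
 [ 556.91223  -191.39255 ]
 [ 601.66003    85.26849 ]
 [ 452.8601    109.335754]]
bench z 0.0009312903521745408
0.075 [266. 183.] 52 [0.5186 0.053  0.0906] ((519.3630981445312, 52.741233825683594), (13.74416732788086, 39.35414505004883), 11.980936050415039)
0.075 [312. 197.] 23 [ 0.4814 -0.0902  0.0809] ((480.3437194824219, -90.57247161865234), (34.88761901855469, 9.987006187438965), 89.14013671875)
0.06 [291. 138.] 64 [ 0.6707 -0.0198  0.0631] ((671.9605712890625, -21.463199615478516), (26.558448791503906, 33.95665740966797), 23.93134117126465)
0.06 [300. 171.] 10 [ 0.5645 -0.05    0.0643] ((563.5370483398438, -49.40309524536133), (9.739551544189453, 9.216452598571777), 87.68965148925781)
0.06 [324. 176.] 11 [ 0.5517 -0.1275  0.0644] ((551.3858642578125, -127.05816650390625), (9.035987854003906, 8.242952346801758), 44.275474548339844)
0.06 [265. 179.] 23 [0.5358 0.0585 0.0644] ((538.1846313476562, 61.0374
[... 2168 characters left out ...]
623] ((562.2017822265625, -71.95645141601562), (12.55327033996582, 9.444350242614746), 71.40694427490234)
0.06 [247. 228.] 12 [ 0.5674 -0.0489  0.063 ] ((567.5576782226562, -49.10311508178711), (10.133882522583008, 8.039358139038086), 29.619600296020508)
0.06 [288. 231.] 106 [0.5303 0.0557 0.0658] ((532.5387573242188, 57.050167083740234), (21.793846130371094, 40.36848068237305), 19.144853591918945)
0.06 [236. 258.] 46 [ 0.6744 -0.0181  0.0611] ((675.6714477539062, -20.245731353759766), (25.330856323242188, 32.61125183105469), 17.938995361328125)
0.1 [245. 196.] 180 [ 0.5036 -0.086   0.1164] ((498.78826904296875, -89.44596099853516), (38.37982940673828, 30.618913650512695), 78.38867950439453)
```

View pics/topz.png

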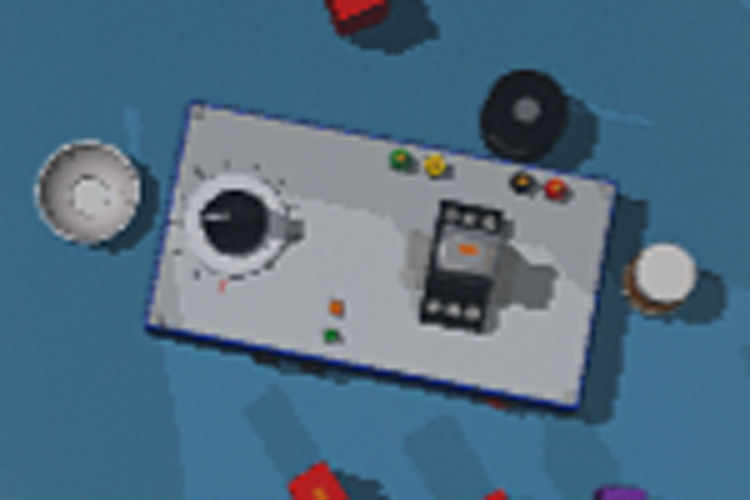

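View pics/scz.png

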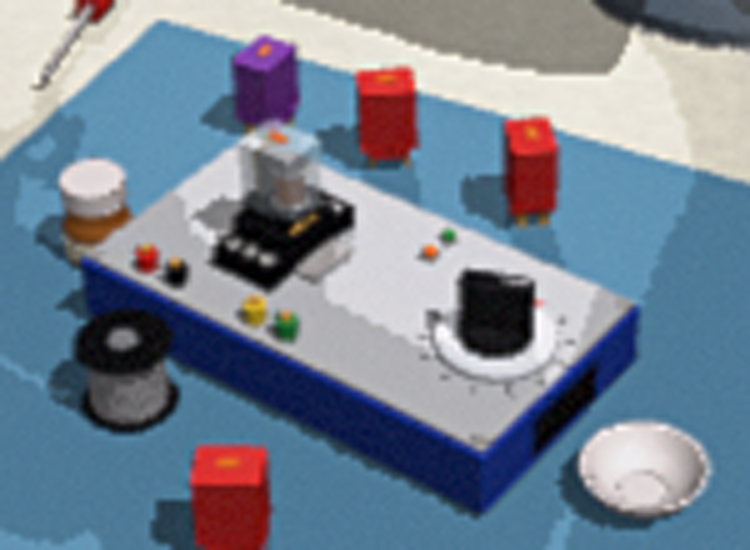

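Measurements are consistent between the two cameras:
- **Test set:** its centre is at (0.506,-0.041), with set-x at -9.3°.
- **Knob:** it is at (0.521,0.053). The bar lies at about 102°, with the pointer toward +y and the red off mark at set -x, so q≈1.2 rad.
- **Relay:** it is at (0.498,-0.090).

Next I'll plan the moves.

```bash
cat >> h.py <<'E'
from scipy.spatial.transform import Rotation as Rn
def Rd(yaw,lean=0):
    # tool down, tool y at yaw deg ; lean (rad) tips relay top toward +tool y
    c,s=np.cos(np.radians(yaw)),np.sin(np.radians(yaw))
    R=np.array([[0,c,s],[0,s,-c],[-1,0,0.]])
    # top leaning to +y: rotation about tool z(=set x) by -lean
    return R@Rn.from_euler('z',-lean).as_matrix()
def plan(pt,Rt,n,p=None,R=None,nd=3):
    st=env.get_state()
    p=st['eef_pos'].copy() if p is None else p;R=st['orientation'].copy() if R is None else R
    out=[]
    for i in range(n):
        k=n-i
        rv=Rn.from_matrix(R.T@Rt).as_rotvec()/k
        d=R.T@((pt-p)/k)
        r=np.r_[np.round(np.degrees(rv)/6,nd),np.round(d/.1,nd)]
        out.append(r);p=p+R@(r[3:]*.1);R=R@Rn.from_rotvec(np.radians(r[:3]*6)).as_matrix()
    for r in out: print(','.join('%g'%(x+0) for x in r))
    return p,R
def stt():
    s=env.get_state();y=s['orientation'];
    print('t%.1f'%s['time'],s['eef_pos'].round(4),'yaw %.1f'%np.degrees(np.arctan2(y[1,1],y[0,1])),'ax',y[:,0].round(3),'F',s['wrist_force'].round(2),'M',s['torque'].round(3),'w %.4f'%s['grip_width'])
E
python3 - <<'E'
from h import *
stt()
p,R=plan(np.array([.521,.053,.18]),Rd(12),18,nd=2)
print(p)
E
```

```text
t0.1 [ 0.1577 -0.5266  0.2388] yaw -73.3 ax [-0.     0.001 -1.   ] F [-0.4   0.62 -0.43] M [-0.004 -0.    -0.017] w 0.0857
-0.79,0,0,0.03,-0.25,-0.29
-0.79,0,0,0.03,-0.23,-0.31
-0.79,0,0,0.03,-0.2,-0.32
-0.79,0,0,0.03,-0.17,-0.34
-0.79,0,0,0.03,-0.14,-0.35
-0.79,0,0,0.03,-0.12,-0.36
-0.79,0,0,0.03,-0.08,-0.37
-0.79,0,0,0.03,-0.05,-0.38
-0.79,0,0,0.04,-0.02,-0.38
-0.79,0,0,0.03,0.01,-0.38
-0.79,0,0,0.04,0.04,-0.38
-0.79,0,0,0.03,0.07,-0.37
-0.79,0,0,0.04,0.1,-0.37
-0.79,0,0,0.03,0.13,-0.36
-0.79,0,0,0.04,0.16,-0.34
-0.79,0,0,0.03,0.19,-0.33
-0.79,-0.01,0,0.04,0.21,-0.31
-0.79,0,0,0.03,0.24,-0.29
[0.5211455  0.05254042 0.18030913]
```

send_rows(
  rows=[-0.79, 0, 0, 0.03, -0.25, -0.29, 0, -0.79, 0, 0, 0.03, -0.23, -0.31, 0, -0.79, 0, 0, 0.03, -0.2, -0.32, 0, -0.79, 0, 0, 0.03, -0.17, -0.34, 0, -0.79, 0, 0, 0.03, -0.14, -0.35, 0, -0.79, 0, 0, 0.03, -0.12, -0.36, 0, -0.79, 0, 0, 0.03, -0.08, -0.37, 0, -0.79, 0, 0, 0.03, -0.05, -0.38, 0, -0.79, 0, 0, 0.04, -0.02, -0.38, 0, -0.79, 0, 0, 0.03, 0.01, -0.38, 0],
  squeeze=30,
)

```text
time: 1.1
eef_pos: [0.3613, -0.2037, 0.208]
orientation: [[-0.0, 0.901, -0.434], [0.0, -0.434, -0.901], [-1.0, -0.0, -0.0]]
wrist_force: [0.3, 0.3, -0.4]
grip_width: 0.085
```

send_rows(
  rows=[-0.79, 0, 0, 0.04, 0.04, -0.38, 0, -0.79, 0, 0, 0.03, 0.07, -0.37, 0, -0.79, 0, 0, 0.04, 0.1, -0.37, 0, -0.79, 0, 0, 0.03, 0.13, -0.36, 0, -0.79, 0, 0, 0.04, 0.16, -0.34, 0, -0.79, 0, 0, 0.03, 0.19, -0.33, 0, -0.79, 0, 0, 0.04, 0.21, -0.31, 0, -0.79, 0, 0, 0.03, 0.24, -0.29, 0, 0, 0, 0, 0, 0, 0, 0, 0, 0, 0, 0, 0, 0, 0],
)

```text
time: 2.1
eef_pos: [0.5209, 0.0526, 0.1798]
orientation: [[-0.001, 0.978, 0.208], [-0.0, 0.208, -0.978], [-1.0, -0.001, -0.0]]
wrist_force: [-0.1, -0.0, -0.1]
grip_width: 0.0853
```

Run:
```python
from h import *
stt()
plan(np.array([.521,.053,.079]),Rd(12),5,nd=2)
d=grab('scene')
b=cv2.resize(d['frame'][130:280,190:340],None,fx=4,fy=4,interpolation=cv2.INTER_CUBIC)
cv2.imwrite('pics/s1.png',b[:,:,::-1])
```

```text
t2.1 [0.5209 0.0526 0.1798] yaw 12.0 ax [-0.001 -0.    -1.   ] F [-0.09 -0.02 -0.15] M [ 0.022  0.073 -0.011] w 0.0853
0,0,0,0.2,0,0
0,0,0,0.2,0,0
0,0,0,0.2,0,0
0,0,0.01,0.2,0,0
0,0,0,0.21,0,0
```

View pics/s1.png

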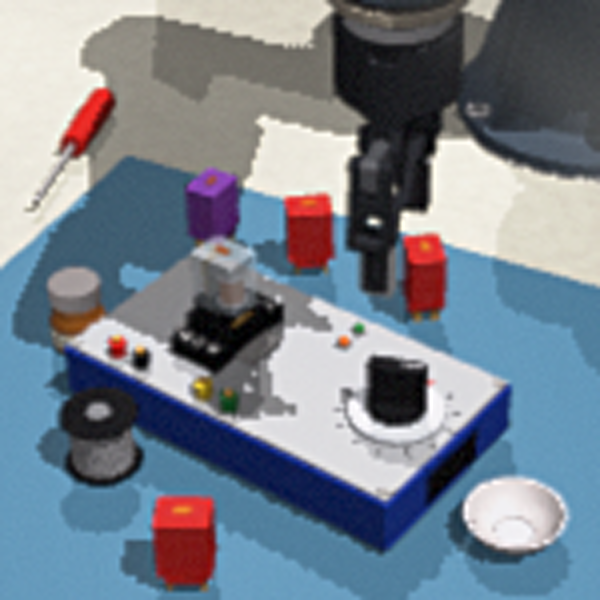

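The gripper hangs above the knob, which sits at (395,385) in the zoom, with open space around it. I'll descend and close on the bar.

send_rows(
  rows=[0, 0, 0, 0.2, 0, 0, 0, 0, 0, 0, 0.2, 0, 0, 0, 0, 0, 0, 0.2, 0, 0, 0, 0, 0, 0, 0.2, 0, 0, 0, 0, 0, 0, 0.2, 0, 0, 0, 0, 0, 0, 0, 0, 0, 0.5, 0, 0, 0, 0, 0, 0, 1, 0, 0, 0, 0, 0, 0, 1, 0, 0, 0, 0, 0, 0, 1, 0, 0, 0, 0, 0, 0, 1],
  squeeze=30,
)

```text
time: 3.15
eef_pos: [0.5207, 0.052, 0.081]
orientation: [[-0.001, 0.978, 0.208], [-0.0, 0.208, -0.978], [-1.0, -0.001, 0.0]]
wrist_force: [-10.9, -4.5, 27.4]
grip_width: 0.0133
```

send_rows(
  rows=[0, 0, 0, 0, 0, 0, 1, 0, 0, 0, 0, 0, 0, 1, 0, 0, 0, 0, 0, 0, 1, 0, 0, 0, 0, 0, 0, 1, 0, 0, 0, 0, 0, 0, 1],
)

```text
time: 3.65
eef_pos: [0.5208, 0.052, 0.0811]
orientation: [[-0.001, 0.978, 0.208], [-0.0, 0.208, -0.978], [-1.0, -0.001, 0.0]]
wrist_force: [-5.5, -2.9, 9.8]
grip_width: 0.0136
```

Run:
```python
from h import *
stt()
```

```text
t3.6 [0.5208 0.052  0.0811] yaw 12.0 ax [-0.001 -0.    -1.   ] F [-5.45 -2.9   9.84] M [-0.411  1.053  0.041] w 0.0136
```

The bar is gripped at a width of 13.6 mm, with some downward press and a small lateral load. I'll relax those, then turn anticlockwise.

send_rows(
  rows=[0, 0, 0, -0.01, -0.005, 0, 1, 0, 0, 0, 0, 0, 0, 1],
)

```text
time: 3.85
eef_pos: [0.5204, 0.052, 0.0813]
orientation: [[-0.001, 0.978, 0.208], [-0.0, 0.208, -0.978], [-1.0, -0.001, 0.0]]
wrist_force: [-0.9, -1.3, -1.9]
grip_width: 0.0132
```

Run:
```python
from h import *
stt()
```

```text
t3.9 [0.5204 0.052  0.0813] yaw 12.0 ax [-0.001 -0.    -1.   ] F [-0.89 -1.31 -1.9 ] M [-0.184  0.174  0.027] w 0.0132
```

send_rows(
  rows=[-1, 0, 0, 0, 0, 0, 1, -1, 0, 0, 0, 0, 0, 1, -1, 0, 0, 0, 0, 0, 1, -1, 0, 0, 0, 0, 0, 1, -1, 0, 0, 0, 0, 0, 1, -1, 0, 0, 0, 0, 0, 1, -1, 0, 0, 0, 0, 0, 1, -1, 0, 0, 0, 0, 0, 1, -1, 0, 0, 0, 0, 0, 1, -1, 0, 0, 0, 0, 0, 1],
)

```text
time: 4.85
eef_pos: [0.5214, 0.053, 0.0813]
orientation: [[0.002, 0.306, 0.952], [0.001, 0.952, -0.306], [-1.0, 0.002, 0.001]]
wrist_force: [4.4, 7.1, -6.6]
grip_width: 0.0133
```

Run:
```python
from h import *
stt()
```

```text
t4.8 [0.5214 0.053  0.0813] yaw 72.2 ax [ 0.002  0.001 -1.   ] F [ 4.43  7.12 -6.57] M [ 1.376 -0.732 -0.061] w 0.0133
```

send_rows(
  rows=[0, 0, 0, 0.005, 0.008, 0, 1, -0.5, 0, 0, 0, 0, 0, 1, -0.5, 0, 0, 0, 0, 0, 1, 0, 0, 0, 0, 0, 0, 1],
)

```text
time: 5.25
eef_pos: [0.5215, 0.0532, 0.0812]
orientation: [[0.001, 0.209, 0.978], [0.001, 0.978, -0.209], [-1.0, 0.001, 0.001]]
wrist_force: [0.2, 3.8, 1.9]
grip_width: 0.0136
```

Run:
```python
from h import *
stt()
```

```text
t5.2 [0.5215 0.0532 0.0812] yaw 77.9 ax [ 0.001  0.001 -1.   ] F [0.23 3.75 1.94] M [ 0.87  -0.196  0.089] w 0.0136
```

send_rows(
  rows=[-0.5, 0, 0, 0, 0, 0, 1, 0, 0, 0, 0, 0, 0, 1],
)

```text
time: 5.45
eef_pos: [0.5215, 0.0533, 0.0812]
orientation: [[0.001, 0.159, 0.987], [0.001, 0.987, -0.159], [-1.0, 0.001, 0.001]]
wrist_force: [0.8, 5.5, 2.7]
grip_width: 0.0135
```

Run:
```python
from h import *
stt()
```

```text
t5.5 [0.5215 0.0533 0.0812] yaw 80.9 ax [ 0.001  0.001 -1.   ] F [0.83 5.55 2.72] M [ 1.109 -0.175 -0.022] w 0.0135
```

send_rows(
  rows=[-0.4, 0, 0, 0, 0, 0, 1, 0, 0, 0, 0, 0, 0, 1],
)

```text
time: 5.65
eef_pos: [0.5214, 0.0532, 0.0812]
orientation: [[0.001, 0.119, 0.993], [0.001, 0.993, -0.119], [-1.0, 0.001, 0.001]]
wrist_force: [1.2, 4.5, 2.9]
grip_width: 0.0135
```

Run:
```python
from h import *
stt()
```

```text
t5.7 [0.5214 0.0532 0.0812] yaw 83.2 ax [ 0.001  0.001 -1.   ] F [1.23 4.52 2.91] M [ 1.087 -0.074 -0.826] w 0.0135
```

The moment jumped to -0.83 N m at a yaw of about 82°, which matches the expected end stop. I'll unload, open and rise, then check.

send_rows(
  rows=[0.2, 0, 0, 0, 0, 0, 1, 0, 0, 0, 0, 0, 0, 0, 0, 0, 0, 0, 0, 0, 0, 0, 0, 0, 0, 0, 0, 0, 0, 0, 0, 0, 0, 0, 0, 0, 0, 0, -0.3, 0, 0, 0, 0, 0, 0, -0.4, 0, 0, 0, 0, 0, 0, -0.3, -0.4, 0, 0, 0, 0, 0, 0, -0.4, 0, 0, 0, 0, 0, 0, 0, 0, 0],
)

```text
time: 6.65
eef_pos: [0.5099, -0.0296, 0.1817]
orientation: [[0.002, 0.139, 0.99], [-0.001, 0.99, -0.139], [-1.0, -0.001, 0.002]]
wrist_force: [0.3, 0.9, -0.0]
grip_width: 0.0855
```

```bash
cat > meas.py <<'E'
from h import *
import sys
tag=sys.argv[1]
stt()
for n,c in(('top',(140,240,220,370)),('scene',(165,275,190,340))):
    d=grab(n);P=cloud(d);z=P[...,2]
    a=cv2.resize(d['frame'][c[0]:c[1],c[2]:c[3]],None,fx=5,fy=5,interpolation=cv2.INTER_CUBIC)
    cv2.imwrite('pics/%s_%s.png'%(n,tag),a[:,:,::-1])
    m=(abs(z-0.05)<.006)&(P[...,0]>.35)&(P[...,0]<.7)&(abs(P[...,1])<.3)
    k,l,st,_=cv2.connectedComponentsWithStats(m.astype(np.uint8))
    i=1+np.argmax(st[1:,4]);p=P[l==i]
    print(n,'panel',np.median(p[:,2]).round(4),cv2.minAreaRect(p[:,:2].astype(np.float32)*1000))
    for zl,zh,x,y in((.075,.096,.521,.053),(.1,.135,.498,-.09)):
        m=(z>zl)&(z<zh)&(np.hypot(P[...,0]-x,P[...,1]-y)<.035)
        p=P[m]
        if len(p)>5: print(zl,len(p),p.mean(0).round(4),cv2.minAreaRect(p[:,:2].astype(np.float32)*1000))
E
python3 meas.py 2
```

```text
t6.7 [ 0.5099 -0.0296  0.1817] yaw 82.0 ax [ 0.002 -0.001 -1.   ] F [ 0.26  0.92 -0.04] M [ 0.031  0.023 -0.025] w 0.0855
top panel 0.0504 ((486.9288330078125, -149.45779418945312), (60.32279968261719, 149.3378143310547), 80.83016204833984)
0.075 11 [0.5175 0.0583 0.0916] ((519.6127319335938, 57.979156494140625), (2.852886438369751, 36.89265060424805), 81.8462905883789)
scene panel 0.0496 ((507.2835693359375, -39.8232421875), (281.7858581542969, 153.09242248535156), 80.19342041015625)
0.075 110 [0.5262 0.055  0.0875] ((523.5908203125, 53.91141891479492), (15.130500793457031, 38.72711944580078), 80.40174865722656)
0.1 182 [ 0.504  -0.0862  0.1165] ((499.8880615234375, -89.41096496582031), (37.093631744384766, 29.880929946899414), 82.83772277832031)
```

View pics/top_2.png

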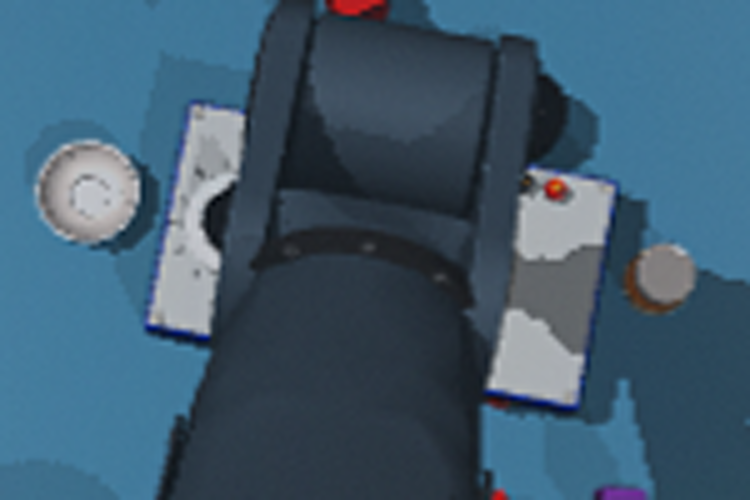

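View pics/scene_2.png

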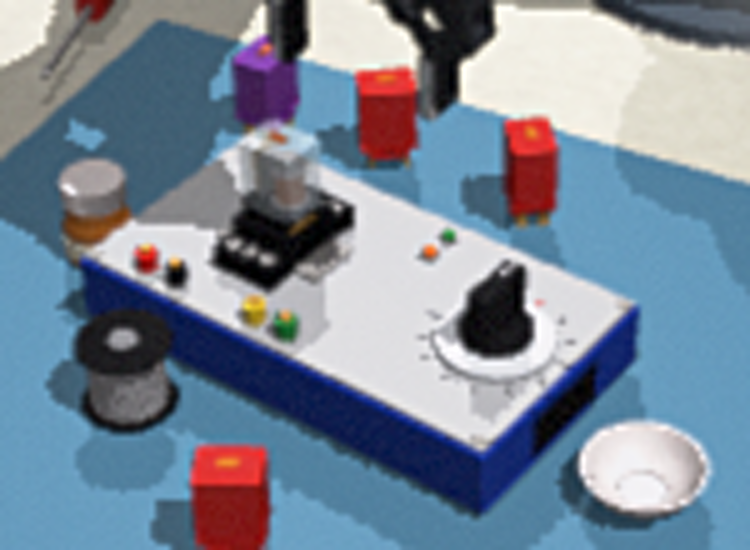

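The knob pointer now faces the red off mark at zoom (540,303), and the bar is aligned with the set's x within about 0.2°. The test set hasn't moved. Next is the relay.

Run:
```python
from h import *
p,R=plan(np.array([.498,-.090,.16]),Rd(80.8),3,nd=2)
p,R=plan(np.array([.498,-.090,.0895]),Rd(80.8),4,p,R,nd=3);print(p)
```

```text
0.07,0,0,0.07,-0.21,-0.01
0.07,0,0,0.07,-0.22,-0.01
0.07,0,0,0.07,-0.21,-0.01
0.001,0,0,0.176,-0.001,0.001
0,-0.001,0,0.176,0,0.001
0.001,0,0,0.175,-0.001,0.001
0,-0.001,-0.001,0.176,0,0.001
[ 0.4979941  -0.08999675  0.08945512]
```

send_rows(
  rows=[0.07, 0, 0, 0.07, -0.21, -0.01, 0, 0.07, 0, 0, 0.07, -0.22, -0.01, 0, 0.07, 0, 0, 0.07, -0.21, -0.01, 0, 0, 0, 0, 0.176, 0, 0, 0, 0, 0, 0, 0.176, 0, 0, 0, 0, 0, 0, 0.176, 0, 0, 0, 0, 0, 0, 0.176, 0, 0.002, 0, 0, 0, 0, 0, 0, 0, 0],
)

```text
time: 7.55
eef_pos: [0.497, -0.088, 0.0872]
orientation: [[-0.004, 0.157, 0.988], [0.001, 0.988, -0.157], [-1.0, 0.001, -0.004]]
wrist_force: [-0.2, 0.1, -0.3]
grip_width: 0.0855
```

Run:
```python
from h import *
stt()
d=grab('scene')
b=cv2.resize(d['frame'][150:270,190:340],None,fx=5,fy=5,interpolation=cv2.INTER_CUBIC)
cv2.imwrite('pics/s3.png',b[:,:,::-1])
```

```text
t7.5 [ 0.497  -0.088   0.0872] yaw 81.0 ax [-0.004  0.001 -1.   ] F [-0.21  0.07 -0.29] M [-0.017  0.025 -0.05 ] w 0.0855
```

View pics/s3.png

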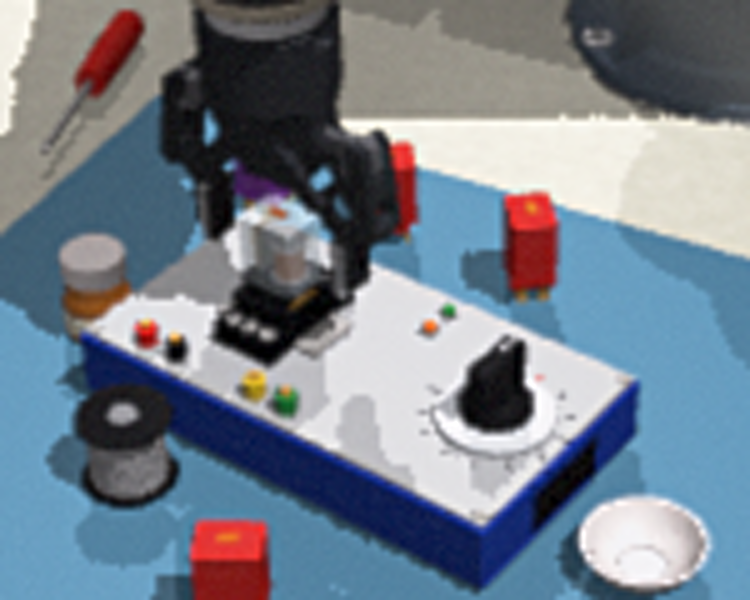

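The fingers straddle the relay cover, which is near zoom (285,230). I'll correct the residual offset and close gently.

send_rows(
  rows=[0.03, 0, 0, -0.02, -0.02, 0.012, 0, 0, 0, 0, 0, 0, 0, 0.4, 0, 0, 0, 0, 0, 0, 0.7, 0, 0, 0, 0, 0, 0, 1, 0, 0, 0, 0, 0, 0, 1, 0, 0, 0, 0, 0, 0, 1, 0, 0, 0, 0, 0, 0, 1],
  squeeze=20,
)

```text
time: 8.3
eef_pos: [0.4992, -0.0913, 0.0918]
orientation: [[0.001, 0.161, 0.987], [0.0, 0.987, -0.161], [-1.0, 0.0, 0.001]]
wrist_force: [-1.0, 2.8, 6.8]
grip_width: 0.0357
```

Run:
```python
from h import *
stt()
```

```text
t8.3 [ 0.4992 -0.0913  0.0918] yaw 80.7 ax [ 0.001  0.    -1.   ] F [-1.05  2.82  6.85] M [ 0.545  0.164 -0.025] w 0.0357
```

send_rows(
  rows=[0, 0, 0, -0.002, 0.007, 0, 1, 0, 0, 0, 0, 0, 0, 1, 0, 0, 0, 0, 0, 0, 1],
  squeeze=70,
)

```text
time: 8.6
eef_pos: [0.4993, -0.0907, 0.0919]
orientation: [[0.0, 0.161, 0.987], [0.0, 0.987, -0.161], [-1.0, 0.0, 0.0]]
wrist_force: [-1.4, 3.0, 6.6]
grip_width: 0.0354
```

Run:
```python
from h import *
stt()
```

```text
t8.6 [ 0.4993 -0.0907  0.0919] yaw 80.7 ax [ 0.  0. -1.] F [-1.39  2.96  6.56] M [0.44  0.145 0.032] w 0.0354
```

```bash
cat >> h.py <<'E'
H=18.0
def rowsim(seq,n=4,start=(0,0,0),nd=3):
    """seq: list of target leans (rad,+ to +y). pivots about the row leaned to. prints rows rz, dx, dy (tool units)"""
    oy,oz,l=start  # relay origin mm, lean
    rot=lambda v,t: np.array([v[0]*np.cos(t)+v[1]*np.sin(t),-v[0]*np.sin(t)+v[1]*np.cos(t)])
    o=np.array([oy,oz],float)
    tcp=o+rot((0,H),l)
    for tgt in seq:
        s=np.sign(tgt-l)
        piv=o+rot((s*11,0),l)
        l0=l
        for i in range(n):
            ln=l0+(tgt-l0)*(i+1)/n
            on=piv-rot((s*11,0),ln)
            t2=on+rot((0,H),ln)
            d=t2-tcp
            # tool axes at lean l: y=rot((1,0),l), x=-rot((0,1),l)
            dy=d@rot((1,0),l);dx=-d@rot((0,1),l)
            print('0, 0, %.3f, %.4f, %.4f, 0, 1,'%(-np.degrees(ln-l)/6,dx/100,dy/100))
            tcp=t2;l=ln;o=on
        a=[o[1]+rot((q*11,0),l)[1] for q in(1,-1)]
        print('# lean %.3f origin'%l,o.round(2),'rows +y %.1f -y %.1f'%tuple(a))
    return (*o,l)
E
python3 - <<'E'
from h import *
rowsim([.1,-.1,.1,-.1,.1])
E
```

```text
0, 0, -0.239, -0.0027, 0.0045, 0, 1,
0, 0, -0.239, -0.0027, 0.0045, 0, 1,
0, 0, -0.239, -0.0027, 0.0045, 0, 1,
0, 0, -0.239, -0.0027, 0.0045, 0, 1,
# lean 0.100 origin [0.05 1.1 ] rows +y 0.0 -y 2.2
0, 0, 0.477, -0.0053, -0.0091, 0, 1,
0, 0, 0.477, -0.0053, -0.0091, 0, 1,
0, 0, 0.477, -0.0053, -0.0091, 0, 1,
0, 0, 0.477, -0.0053, -0.0091, 0, 1,
# lean -0.100 origin [0.05 3.29] rows +y 4.4 -y 2.2
0, 0, -0.477, -0.0053, 0.0091, 0, 1,
0, 0, -0.477, -0.0053, 0.0091, 0, 1,
0, 0, -0.477, -0.0053, 0.0091, 0, 1,
0, 0, -0.477, -0.0053, 0.0091, 0, 1,
# lean 0.100 origin [0.05 5.49] rows +y 4.4 -y 6.6
0, 0, 0.477, -0.0053, -0.0091, 0, 1,
0, 0, 0.477, -0.0053, -0.0091, 0, 1,
0, 0, 0.477, -0.0053, -0.0091, 0, 1,
0, 0, 0.477, -0.0053, -0.0091, 0, 1,
# lean -0.100 origin [0.05 7.69] rows +y 8.8 -y 6.6
0, 0, -0.477, -0.0053, 0.0091, 0, 1,
0, 0, -0.477, -0.0053, 0.0091, 0, 1,
0, 0, -0.477, -0.0053, 0.0091, 0, 1,
0, 0, -0.477, -0.0053, 0.0091, 0, 1,
# lean 0.100 origin [0.05 9.88] rows +y 8.8 -y 11.0
```

send_rows(
  rows=[0, 0, -0.239, -0.0027, 0.0045, 0, 1, 0, 0, -0.239, -0.0027, 0.0045, 0, 1, 0, 0, 0, 0, 0, 0, 1],
)

```text
time: 8.9
eef_pos: [0.4995, -0.0896, 0.0923]
orientation: [[-0.008, 0.16, 0.987], [-0.05, 0.986, -0.16], [-0.999, -0.05, 0.0]]
wrist_force: [0.1, 0.3, 5.0]
grip_width: 0.0352
```

Run:
```python
from h import *
stt()
```

```text
t8.9 [ 0.4995 -0.0896  0.0923] yaw 80.8 ax [-0.008 -0.05  -0.999] F [0.08 0.34 5.  ] M [ 0.419 -0.014 -0.01 ] w 0.0352
```

send_rows(
  rows=[0, 0, -0.239, -0.0027, 0.0045, 0, 1, 0, 0, -0.239, -0.0027, 0.0045, 0, 1, 0, 0, 0, 0, 0, 0, 1, 0, 0, 0, 0, 0, 0, 1],
)

```text
time: 9.3
eef_pos: [0.4996, -0.0888, 0.0927]
orientation: [[-0.016, 0.16, 0.987], [-0.097, 0.982, -0.161], [-0.995, -0.099, 0.0]]
wrist_force: [0.6, 5.0, 5.9]
grip_width: 0.0353
```

Run:
```python
from h import *
stt()
d=grab('scene')
b=cv2.resize(d['frame'][150:270,190:340],None,fx=5,fy=5,interpolation=cv2.INTER_CUBIC)
cv2.imwrite('pics/s4.png',b[:,:,::-1])
```

```text
t9.3 [ 0.4996 -0.0888  0.0927] yaw 80.7 ax [-0.016 -0.097 -0.995] F [0.61 4.95 5.92] M [ 1.199 -0.128 -0.012] w 0.0353
```

View pics/s4.png

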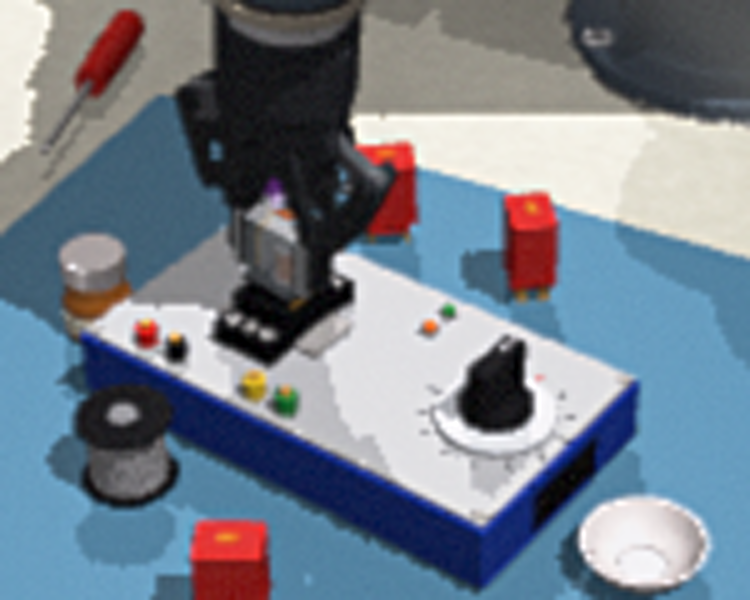

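The relay leans toward +y with the test set undisturbed, and the vertical force shows a slight press downward. Now I'll rock the other way.

send_rows(
  rows=[0, 0, 0.477, -0.0053, -0.0091, 0, 1, 0, 0, 0.477, -0.0053, -0.0091, 0, 1, 0, 0, 0, 0, 0, 0, 1],
)

```text
time: 9.65
eef_pos: [0.499, -0.0915, 0.0936]
orientation: [[0.0, 0.162, 0.987], [0.001, 0.987, -0.162], [-1.0, 0.001, 0.0]]
wrist_force: [3.5, 4.2, -1.2]
grip_width: 0.0353
```

Run:
```python
from h import *
stt()
```

```text
t9.7 [ 0.499  -0.0915  0.0936] yaw 80.7 ax [ 0.     0.001 -1.   ] F [ 3.45  4.24 -1.18] M [ 0.856 -0.518  0.047] w 0.0353
```

send_rows(
  rows=[0, 0, 0.477, -0.0053, -0.0091, 0, 1, 0, 0, 0.477, -0.0053, -0.0091, 0, 1, 0, 0, 0, 0, 0, 0, 1],
)

```text
time: 9.95
eef_pos: [0.4987, -0.0933, 0.0945]
orientation: [[0.016, 0.162, 0.987], [0.098, 0.982, -0.162], [-0.995, 0.099, -0.0]]
wrist_force: [1.9, 1.6, -2.5]
grip_width: 0.0353
```

Run:
```python
from h import *
stt()
```

```text
t9.9 [ 0.4987 -0.0933  0.0945] yaw 80.7 ax [ 0.016  0.098 -0.995] F [ 1.9   1.64 -2.49] M [ 0.347 -0.498 -0.087] w 0.0353
```

send_rows(
  rows=[0, 0, -0.477, -0.0053, 0.0091, 0, 1, 0, 0, -0.477, -0.0053, 0.0091, 0, 1, 0, 0, 0, 0, 0, 0, 1],
)

```text
time: 10.25
eef_pos: [0.4992, -0.0901, 0.0958]
orientation: [[-0.0, 0.16, 0.987], [-0.004, 0.987, -0.16], [-1.0, -0.004, 0.0]]
wrist_force: [2.8, -0.2, -5.0]
grip_width: 0.0353
```

Run:
```python
from h import *
stt()
```

```text
t10.2 [ 0.4992 -0.0901  0.0958] yaw 80.8 ax [-0.    -0.004 -1.   ] F [ 2.76 -0.17 -4.98] M [ 0.032 -0.464 -0.056] w 0.0353
```

send_rows(
  rows=[0, 0, -0.477, -0.0053, 0.0091, 0, 1, 0, 0, -0.477, -0.0053, 0.0091, 0, 1, 0, 0, 0, 0, 0, 0, 1],
)

```text
time: 10.55
eef_pos: [0.4994, -0.0881, 0.0967]
orientation: [[-0.016, 0.159, 0.987], [-0.101, 0.982, -0.16], [-0.995, -0.102, -0.0]]
wrist_force: [2.5, 2.1, -3.9]
grip_width: 0.0351
```

Run:
```python
from h import *
stt()
d=grab('scene')
b=cv2.resize(d['frame'][150:270,190:340],None,fx=5,fy=5,interpolation=cv2.INTER_CUBIC)
cv2.imwrite('pics/s5.png',b[:,:,::-1])
```

```text
t10.6 [ 0.4994 -0.0881  0.0967] yaw 80.8 ax [-0.016 -0.101 -0.995] F [ 2.55  2.13 -3.9 ] M [ 0.537 -0.453 -0.022] w 0.0351
```

View pics/s5.png

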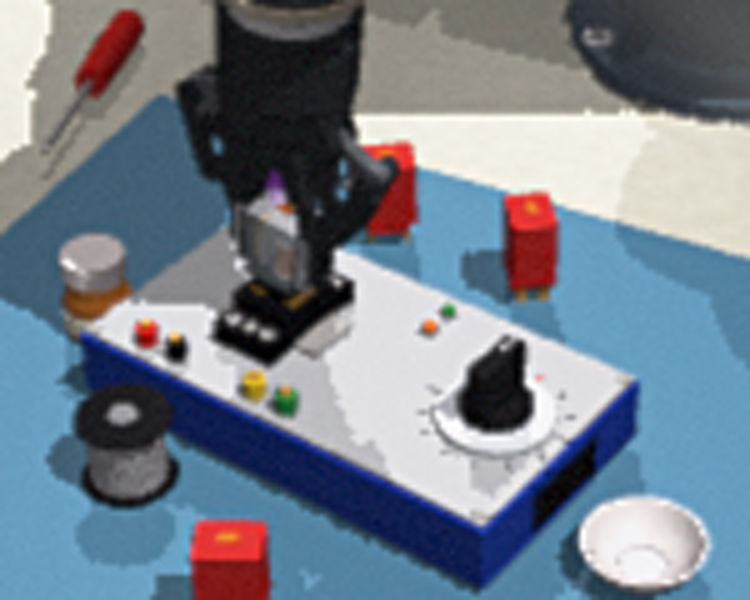

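The relay is rising, with brass and plinth edge visible at (265,290), and the test set is still. I'll continue.

send_rows(
  rows=[0, 0, 0.477, -0.0053, -0.0091, 0, 1, 0, 0, 0.477, -0.0053, -0.0091, 0, 1, 0, 0, 0, 0, 0, 0, 1],
)

```text
time: 10.9
eef_pos: [0.4989, -0.0913, 0.098]
orientation: [[-0.0, 0.162, 0.987], [0.001, 0.987, -0.162], [-1.0, 0.001, -0.0]]
wrist_force: [3.4, 4.2, -4.9]
grip_width: 0.0354
```

send_rows(
  rows=[0, 0, 0.477, -0.0053, -0.0091, 0, 1, 0, 0, 0.477, -0.0053, -0.0091, 0, 1, 0, 0, 0, 0, 0, 0, 1],
)

```text
time: 11.2
eef_pos: [0.4985, -0.0933, 0.0991]
orientation: [[0.015, 0.162, 0.987], [0.098, 0.982, -0.162], [-0.995, 0.099, -0.001]]
wrist_force: [0.8, 0.8, -2.4]
grip_width: 0.0353
```

Run:
```python
from h import *
stt()
```

```text
t11.2 [ 0.4985 -0.0933  0.0991] yaw 80.7 ax [ 0.015  0.098 -0.995] F [ 0.79  0.84 -2.43] M [ 0.221 -0.198  0.016] w 0.0353
```

send_rows(
  rows=[0, 0, -0.477, -0.0053, 0.0091, 0, 1, 0, 0, -0.477, -0.0053, 0.0091, 0, 1, 0, 0, 0, 0, 0, 0, 1],
)

```text
time: 11.5
eef_pos: [0.4992, -0.0902, 0.1007]
orientation: [[-0.0, 0.16, 0.987], [-0.003, 0.987, -0.16], [-1.0, -0.003, 0.0]]
wrist_force: [-1.0, -0.5, -0.4]
grip_width: 0.0355
```

send_rows(
  rows=[0, 0, -0.477, -0.0053, 0.0091, 0, 1, 0, 0, -0.477, -0.0053, 0.0091, 0, 1, 0, 0, 0, 0, 0, 0, 1],
)

```text
time: 11.8
eef_pos: [0.4995, -0.0884, 0.1015]
orientation: [[-0.016, 0.159, 0.987], [-0.1, 0.982, -0.16], [-0.995, -0.101, -0.0]]
wrist_force: [-0.3, 0.1, 0.2]
grip_width: 0.0353
```

Run:
```python
from h import *
stt()
```

```text
t11.8 [ 0.4995 -0.0884  0.1015] yaw 80.8 ax [-0.016 -0.1   -0.995] F [-0.26  0.12  0.18] M [ 0.01  -0.006  0.013] w 0.0353
```

Forces are zero, so both rows are free. I'll straighten it and lift about 15 mm slowly.

send_rows(
  rows=[0, 0, 0.477, -0.0053, -0.0091, 0, 1, 0, 0, 0.477, -0.0053, -0.0091, 0, 1, 0, 0, 0, -0.02, 0, 0, 1, 0, 0, 0, -0.03, 0, 0, 1, 0, 0, 0, -0.04, 0, 0, 1, 0, 0, 0, -0.04, 0, 0, 1, 0, 0, 0, 0, 0, 0, 1, 0, 0, 0, 0, 0, 0, 1, 0, 0, 0, 0, 0, 0, 1],
)

```text
time: 12.7
eef_pos: [0.4991, -0.0906, 0.1155]
orientation: [[-0.0, 0.161, 0.987], [-0.0, 0.987, -0.161], [-1.0, -0.0, -0.0]]
wrist_force: [-0.1, 0.5, -1.5]
grip_width: 0.035
```

```bash
python3 meas.py 9
```

```text
t12.7 [ 0.4991 -0.0906  0.1155] yaw 80.8 ax [-0. -0. -1.] F [-0.11  0.53 -1.51] M [-0.035  0.015 -0.062] w 0.0350
top panel 0.0507 ((517.69921875, 37.51020050048828), (121.4915771484375, 150.61724853515625), 80.56362915039062)
0.075 43 [0.5194 0.052  0.0914] ((519.4169311523438, 52.80696105957031), (13.54228687286377, 38.02915573120117), 79.46634674072266)
scene panel 0.0496 ((508.0472717285156, -39.980072021484375), (281.191162109375, 152.44337463378906), 81.2075424194336)
0.075 105 [0.5261 0.0549 0.0875] ((522.42626953125, 53.772953033447266), (14.93642520904541, 39.62397766113281), 81.5409927368164)
0.1 171 [ 0.5106 -0.0864  0.1197] ((508.6743469238281, -90.89500427246094), (18.297977447509766, 64.16979217529297), 2.3739373683929443)
```

View pics/scene_9.png

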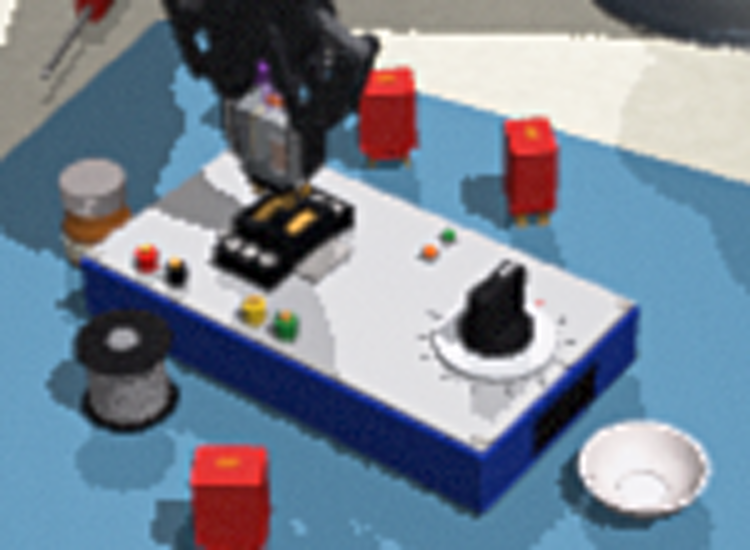

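View pics/top_9.png

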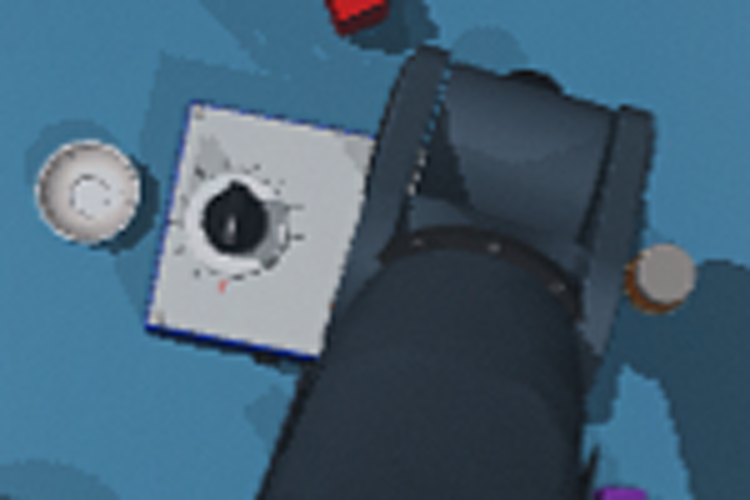

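The relay hangs upright with its blades visibly above the slots, near zoom (280,190). The socket is empty, the knob pointer is at the red mark, and nothing else has moved. Handing in.

Run:
```python
from h import *
print(workorder.job_done()); stt()
```

```text
the job is handed in; nothing more can be done
None
the job is handed in; nothing more can be done
```

The relay is out of its socket and held upright above it, and the knob is at its anticlockwise stop. I handed the job in at about 12.8 s; no verdict was reported.

- **Knob:** I turned it about 70° anticlockwise until the wrist moment jumped to 0.83 N m at the end stop. In the last pictures the pointer is at the red mark and the bar lies along the test set's x axis to within about 1–2°, which is the limit of the picture measurement (the tolerance is 4.6°).
- **Relay:** I rocked it five times with leans of about 0.1 rad each way. The steady pull on the wrist stayed at or below about 5 N, and it fell to about zero once both rows were free. I then straightened it and lifted it 13–15 mm.
- **Last checks:** The relay is gripped at 35 mm opening and vertical. By my calculation the blade tips are about 13 mm above the socket mouth, and the last picture shows them clear. The wrist force is about 1.5 N, mostly the relay's own weight.
- **Surroundings:** The test set's panel height and position are unchanged to within measurement noise. The jar, reel and dish look unmoved in the last pictures. I did not measure the spare relay, screwdriver or marker again; the arm did not work near them.

No check failed. The only oddity was a brief 27 N upward force while the fingers closed on the knob, which I relaxed before turning it.

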